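# Assemble the building model on its columns

## Task

Put the building model on the desk together: lower the storey (the slab with two side walls) over the four steel columns of the base until it sits on the footings, let go, then lower the large flat roof slab over the same columns until it lies flat on the storey's walls. Each has a small tower block to hold it by; set them down rather than dropping them, and leave the small square slab, which belongs to another model, where it is.

Things in the scene. Friction and masses are not known exactly. Their poses are not given: they have to be found in the camera images.
- base_top (a point): Fixed base: plywood board 190 (x) x 150 (y) x 12 mm; at x=+-52, y=+-36 mm four grey square footings 40 x 40 x 8 mm, each with an 8 mm steel column, pointed, tip 80 mm above the board. Point: middle of the board's upper face, x along its long side, z up. Parts fit either way round (half turn).
- storey_grip (a point): Loose storey, 160 g: plywood slab 160 (x) x 130 (y) x 6 mm, 28 mm holes at x=+-52, y=+-36; walls 8 mm thick, 46 high at its x ends. Tower block in the middle: 40 (x) x 30 (y, grip across) x 44 mm tall. Point: on the block's axis, 20 mm below its top, 24 mm above the slab's upper face, 30 mm above its underside; z up. Seated: 38 mm above base_top.
- roof_grip (a point): Loose roof, 140 g, on the other side of the base: flat plywood slab 200 (x) x 150 (y) x 6 mm, no walls, same 28 mm holes at x=+-52, y=+-36. Tower block in the middle: 40 (x) x 30 (y, grip across) x 44 mm tall. Point: on the block's axis, 20 mm below its top, 24 mm above the slab's upper face, 30 mm above its underside; z up. Seated: 90 mm above base_top.
- canopy_grip (a point): Small square slab, leave alone: plywood 110 x 110 x 6 mm, four 12 mm holes, same tower block, at the far left or right of the mat. Point: on the block's axis, 30 mm above the slab's underside.
Mind the look-alikes: they are no part of the job. What is shaped like the part that bears storey_grip but green or red is not meant.

How it is judged:
On the way:
1. the storey sits on the footings, over all four columns, and is let go (horizontal distance between storey_grip and base_top below 0.015 m and z of storey_grip in the frame of base_top between 0.032 and 0.044 m and angle between the x axis of storey_grip and the x axis of base_top, either way round below 0.22 rad and angle between storey_grip's own z axis and vertical below 0.06 rad and contact force between the fingers and storey below 0.1 N), for 0.2 s.
At the end, for the whole second after the job is handed in: The storey sits on the footings and the roof on the storey's walls, each with all four columns through its holes: middle within 15 mm of the base's middle, within 12 degrees of the base's direction (either way round), level within 3 degrees, at its seated height within 6 mm; both at rest (horizontal distance between each of storey_grip, roof_grip and base_top below 0.015 m and z of storey_grip in the frame of base_top between 0.032 and 0.044 m and angle between the x axis of each of storey_grip, roof_grip and the x axis of base_top, either way round below 0.22 rad and angle between each of storey_grip, roof_grip's own z axis and vertical below 0.06 rad and z of roof_grip in the frame of base_top between 0.084 and 0.096 m and linear speed of each of storey, roof below 0.02 m/s); the robot touches nothing.
It fails at once if the small square slab is moved by more than 40 mm (distance of canopy_grip from where it was at the start of the episode above 0.04 m).
It fails at once if the storey is dropped (falls freely from about 4 cm or more) (linear speed of storey above 0.85 m/s and contact force between the fingers and storey below 0.05 N).
It fails at once if the roof is dropped (falls freely from about 4 cm or more) (linear speed of roof above 0.85 m/s and contact force between the fingers and roof below 0.05 N).
It also fails if it takes over 70 s, if anything falls off the work surface, if the arm or the gripper's body presses on something with over 40 N, if the wrist force passes 120 N, or if a joint passes its speed limit or range.

## Robot

A 7-joint arm with a two-finger parallel gripper is mounted at the origin on the work surface. World frame = base frame: x ahead of the robot, y to its left, z up, the work surface at z = 0. Lengths are in m, angles in rad, forces in N, time in s.
With the tool pointing down it reaches from about 0.35 to 0.9 m from the base axis. Payload 8.1 kg.
Tool frame: the origin (TCP) lies on the centre line of the jaws, within the pads' length; the fingertips stand 19 mm ahead of it and the grasp point (between the pads) is the TCP (arm.tip_reach is the distance from the TCP to the fingertips, in m); z points along the fingers, y is the line along which they close (so a half turn about z gives the same grasp; the last joint's range is limited). The gripper opens to 92 mm and grips with 3 to 60 N. Pads are 19 mm wide; open, the fingers measure 130 mm over their backs; the gripper's body (75 mm by 190 mm) begins 47 mm behind the grasp point.
Start: joints at [1.19, 0.434, 0.025, 1.573, -0.012, 1.134, -0.075], TCP at [0.171, -0.601, 0.246] pointing down, gripper open.
Joint ranges: [-2.62, 2.62], [-0.44, 2.09], [-1.27, 1.32], [0.08, 2.57], [-1.32, 4.46], [0.12, 2], [-2.74, 2.74]. Speed limits (rad/s): [2.22, 2.22, 3.01, 3.01, 3.14, 3.14, 3.14].

## Interface

Orientations are given as a rotation vector (axis times angle).
In Python, from cell import arm gives the robot as it stands.
- The arm moves only by the tool arm_command, never from a script. Its argument "targets" is a list that holds one entry, the list of rows, each a list of 6 numbers: the shift along the tool's x, y, z in m, then the turn, a rotation vector about the tool's x, y, z in rad. A call has 1 to 10 rows; each row shifts and turns the commanded pose from where the row before left it, along the tool's axes as they then stand; what a row does not reach is not made up. A row lasts 1/8 s, in which the tool goes at most 62.5 mm and 10.7 degrees, less where a joint would pass 70% of its speed; a pose out of reach is approached as far as the arm can. A call with a gripper value outside its range is refused whole. "jaw" is the finger opening in m, from 0 to 0.0918, set as the call begins (left out, the last holds). The fingers move at their own pace and stop on an object; "newtons" is the grip in N (left out, the last holds). Time passes only in rows, so rows that do not move let the fingers close. It gives the time, the measured TCP pose, the force, the opening and the grip force at its end, in the units of the state.
- arm.observe(): the state, without advancing time (a new reading comes with each control period).
- arm.get_image(name): name is "scene" or "top"; returns a dict with "pixels" (400x640x3 uint8, red, green, blue), "z_map" (400x640 float32, m along the optical axis (not along the pixel's ray), 0 where there is no reading), "fx", "fy", "cx", "cy" (pixels), "dist" ([k1, k2, p1, p2, k3] as OpenCV has them; the pictures are not rectified), "xyz" and "rotation" of the camera in the world. Camera axes: x right, y down, z forward; pixel columns grow to the right and rows downward; lengths in m; the calibration is good to about 2 mm. A picture is of the moment at which its call begins.
- arm.sign_off(): hands the job in; it is judged then, once.
The state is a dict: "clock": time; "joints": joint angles; "dq": joint speeds; "joint_efforts": joint torques, N m; "position": TCP position; "ee_rot": TCP orientation; "force": force on the tool from outside, world axes, zero at the start; "ft_torque": the same for the moment, N m; "width": opening from 0.0 (shut) to 1.0 (fully open); "gripper_force": force on a finger pad.
Only numpy, scipy, OpenCV 4.12 (cv2) and the standard library are available. Lean on these libraries where they do the work, as an engineer would, in place of code of your own. Each camera call takes 0.05 s, during which the arm holds its last target. There are 200 camera calls.

## Working session

There is one attempt and no reset: what is moved stays moved. The work goes in short steps, Python scripts to look and compute and a tool call to move; the robot and the scene stay as the last step left them, time stands still between calls to the robot, and variables do not carry over. Pictures are saved under pics/ and viewed, at most 10 in all, crops included, and the job is handed in when it is done.

Besides the shell and the picture viewer there is one more tool, called as a command line: name --argument value ..., lists and objects as JSON in quotes. arm_command: Moves the arm, as the interface text tells. Its arguments: {"type":"object","properties":{"targets":{"type":"array","items":{"type":"array","items":{"type":"array","items":{"type":"number"}}}},"jaw":{"type":"number"},"newtons":{"type":"number"}},"required":["targets"]}

```bash
mkdir -p pics; ls; python3 - <<'E'
from cell import arm
import cv2,numpy as np
print(arm.observe())
for n in("top","scene"):
    i=arm.get_image(n); np.savez(f'pics/{n}0.npz',**i)
    cv2.imwrite(f'pics/{n}0.png',i["pixels"][:,:,::-1])
    print({k:i[k] for k in i if k not in("pixels","z_map")})
E
```

```text
pics
{'clock': 0.0, 'joints': array([ 1.19042244,  0.43521641,  0.02498545,  1.57406698, -0.0115787 ,
        1.13402876, -0.07507567]), 'dq': array([-0.00060855, -0.00102389, -0.00117595, -0.00061807,  0.00202909,
        0.00240936,  0.00164614]), 'joint_efforts': array([-9.65665640e-05, -6.67846799e+01,  9.84764881e-01, -3.14459825e+01,
       -6.04724418e-02,  4.31815325e-02,  1.76308531e-04]), 'position': array([ 0.17118852, -0.60060298,  0.24496085]), 'ee_rot': array([-3.10983845e+00, -4.34639498e-01,  6.00150959e-04]), 'force': array([-0.21696709,  0.42030769, -0.52014194]), 'ft_torque': array([-0.00376541, -0.00852963,  0.03099838]), 'gripper_force': 0.0, 'width': 0.9969037326665191}
{'fx': 503.5741465766482, 'fy': 503.5741465766482, 'cx': 322.28047725115556, 'cy': 200.3943780852415, 'dist': array([-0.13001748,  0.        ,  0.        ,  0.        ,  0.        ]), 'xyz': array([ 0.31383723, -0.10332687,  1.38292719]), 'rotation': array([-2.16213995,  2.17985796, -0.08982483])}
{'fx': 384.2269868754407, 'fy': 384.2269868754407, 'cx': 320.1046468611981, 'cy': 197.77996225596007, 'dist': array([-0.05968669,  0.        ,  0.        ,  0.        ,  0.        ]), 'xyz': array([ 0.89940289, -0.88679838,  0.63661939]), 'rotation': array([-2.07751038, -0.57501083,  0.31845422])}
```

View pics/top0.png

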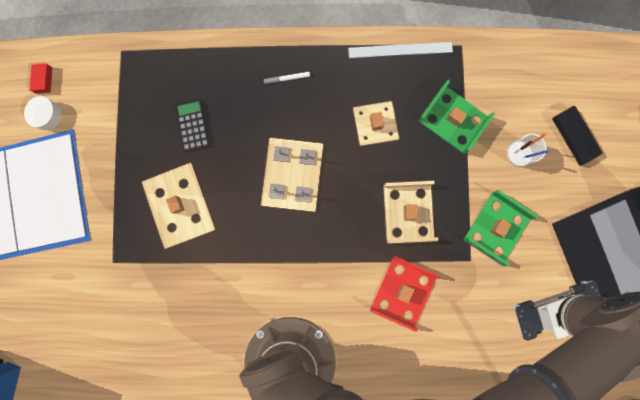

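View pics/scene0.png

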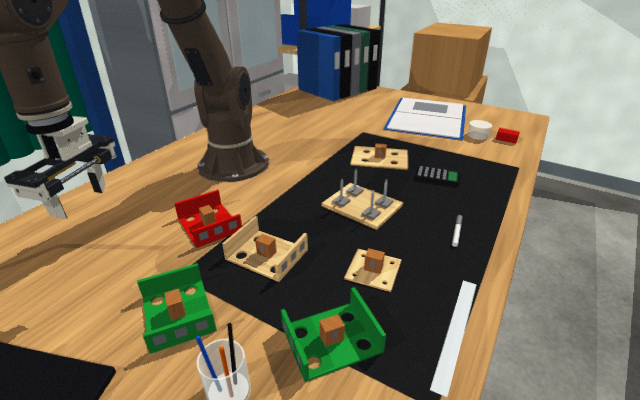

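The top view shows the base at (293,175), the storey at (410,212), the roof at (178,205) and the canopy at (377,123). The green and red look-alikes are off to the right and below. The scene view agrees, and nothing occludes the parts from above.

```bash
cat > h.py <<'E'
import cv2,numpy as np
from scipy.spatial.transform import Rotation as R
def rays(i,uv):
    K=np.array([[i["fx"],0,i["cx"]],[0,i["fy"],i["cy"]],[0,0,1]],float)
    p=cv2.undistortPoints(np.asarray(uv,float).reshape(-1,1,2),K,np.asarray(i["dist"]))[:,0]
    return np.c_[p,np.ones(len(p))]@R.from_rotvec(i["rotation"]).as_matrix().T
def plane(i,uv,z):
    d=rays(i,uv); o=np.asarray(i["xyz"]); return o+d*((z-o[2])/d[:,2])[:,None]
def cloud(i):
    v,u=np.mgrid[:400,:640]; d=rays(i,np.c_[u.ravel(),v.ravel()])
    return (np.asarray(i["xyz"])+d*i["z_map"].reshape(-1,1)).reshape(400,640,3)
def blobs(i,mask,z,amin):
    "contour blobs -> (plane xy, minAreaRect on plane, area px, mean uv)"
    out=[]
    for c in cv2.findContours(mask.astype(np.uint8),cv2.RETR_EXTERNAL,cv2.CHAIN_APPROX_NONE)[0]:
        if cv2.contourArea(c)<amin: continue
        P=plane(i,c[:,0],z)[:,:2]; (x,y),(w,h),a=cv2.minAreaRect((P*1000).astype(np.float32))
        if w<h: w,h,a=h,w,a+90
        a=(a+90)%180-90
        out.append((c[:,0].mean(0).round(),round(x),round(y),round(w),round(h),round(a,1)))
    return out
E
python3 - <<'E'
from h import *
i=dict(np.load('pics/top0.npz')); C=cloud(i)
hsv=cv2.cvtColor(i["pixels"],cv2.COLOR_RGB2HSV); H,S,V=cv2.split(hsv)
for u,v in((410,212),(178,205),(175,180),(293,175),(377,123),(283,154),(300,80)): print(u,v,hsv[v,u],C[v,u].round(3))
reg=np.zeros((400,640),bool); reg[60:258,125:465]=1; reg[:160,415:]=0
Z=C[...,2]
print("blocktops"); [print(b) for b in blobs(i,reg&(Z>.043)&(Z<.06),.05,30)]
wood=reg&(V>120)&(H>8)&(H<30)&(S>50)
wood=cv2.morphologyEx(wood.astype(np.uint8),cv2.MORPH_OPEN,np.ones((3,3)))
print("slabs z=.006"); [print(b) for b in blobs(i,wood,.006,500)]
print("base z=.012"); [print(b) for b in blobs(i,wood,.012,500)]
foot=reg&(S<60)&(V>70)
print("gray z=.02"); [print(b) for b in blobs(i,foot,.02,60)]
print("holes");
E
```

```text
410 212 [ 13 138 207] [ 0.403 -0.326  0.047]
178 205 [ 13 137 197] [0.426 0.296 0.05 ]
175 180 [ 21  80 239] [0.501 0.32  0.003]
293 175 [ 22  71 242] [ 0.509 -0.013  0.016]
377 123 [ 13 138 209] [ 0.645 -0.243  0.046]
283 154 [ 10  25 122] [0.568 0.015 0.015]
300 80 [ 9 28 64] [ 0.783 -0.032  0.005]
blocktops
(array([413., 240.]), 327, -333, 129, 8, -88.0)
(array([411., 212.]), 403, -328, 41, 30, 3.1)
(array([173., 204.]), 429, 310, 41, 30, 21.1)
(array([410., 183.]), 480, -327, 127, 9, -87.4)
(array([377., 119.]), 656, -243, 42, 28, 8.9)
slabs z=.006
(array([410., 212.]), 407, -333, 169, 143, 2.0)
(array([178., 205.]), 430, 311, 205, 154, 20.7)
(array([292., 174.]), 514, -8, 194, 153, -7.1)
(array([375., 123.]), 656, -243, 115, 114, -80.7)
base z=.012
(array([410., 212.]), 407, -332, 168, 143, 2.0)
(array([178., 205.]), 429, 309, 204, 154, 20.7)
(array([292., 174.]), 513, -9, 194, 153, -7.1)
(array([375., 123.]), 654, -243, 114, 114, -80.7)
gray z=.02
(array([152., 236.]), 349, 380, 134, 49, 10.7)
(array([303., 194.]), 456, -39, 40, 39, 82.7)
(array([276., 191.]), 465, 32, 40, 39, 82.9)
(array([307., 156.]), 560, -51, 40, 39, -7.0)
(array([288., 217.]), 392, 22, 544, 284, 57.0)
(array([281., 154.]), 568, 20, 40, 39, -6.9)
(array([194., 137.]), 618, 264, 68, 57, -77.6)
(array([191., 124.]), 657, 272, 68, 16, -78.1)
(array([346., 157.]), 558, -124, 320, 254, 88.1)
(array([190., 116.]), 678, 277, 65, 18, -78.0)
(array([287.,  77.]), 786, 5, 135, 20, -81.0)
(array([361.,  64.]), 818, -203, 138, 33, 89.7)
holes
```

```bash
cat > plan.py <<'E'
import sys
from h import *
from cell import arm
# plan.py x y z yaw_deg n : rows to get from here to there, tool pointing down, tool y along part y
x,y,z,yaw=map(float,sys.argv[1:5]); n=int(sys.argv[5])
s=arm.observe(); A=R.from_rotvec(s["ee_rot"])
best=None
for k in(0,180):
    T=R.from_euler('z',yaw+k,degrees=True)*R.from_rotvec([np.pi,0,0])
    d=(A.inv()*T).as_rotvec()
    if best is None or np.linalg.norm(d)<np.linalg.norm(best): best=d
print("pos",s["position"].round(4),"turn total",best.round(3),"j7",s["joints"][6].round(2),"j1",s["joints"][0].round(2),"clock",s["clock"])
st=(np.array([x,y,z])-s["position"])/n
print("total deg",np.degrees(best[2]).round(1),"world row",st.round(4))
B=A
for _ in range(n):
    print(np.r_[B.inv().apply(st).round(4),(best/n).round(3)].tolist()); B=B*R.from_rotvec(best/n)
E
python3 plan.py .403 -.328 .14 2.7 9
```

```text
pos [ 0.1713 -0.6006  0.245 ] turn total [-0.001  0.     0.231] j7 -0.08 j1 1.19 clock 0.1
total deg 13.2 world row [ 0.0257  0.0303 -0.0117]
[0.0331, -0.0221, 0.0117, -0.0, 0.0, 0.026]
[0.0325, -0.0229, 0.0117, -0.0, 0.0, 0.026]
[0.0319, -0.0237, 0.0117, -0.0, 0.0, 0.026]
[0.0313, -0.0245, 0.0117, -0.0, 0.0, 0.026]
[0.0306, -0.0253, 0.0117, -0.0, 0.0, 0.026]
[0.03, -0.0261, 0.0117, -0.0, 0.0, 0.026]
[0.0293, -0.0269, 0.0117, -0.0, 0.0, 0.026]
[0.0286, -0.0276, 0.0117, -0.0, 0.0, 0.026]
[0.0279, -0.0283, 0.0117, -0.0, 0.0, 0.026]
```

arm_command --targets '[[[0.033,-0.022,0.012,0,0,0.026],[0.0325,-0.023,0.012,0,0,0.026],[0.032,-0.024,0.012,0,0,0.026],[0.031,-0.0245,0.012,0,0,0.026],[0.0305,-0.025,0.012,0,0,0.026],[0.03,-0.026,0.012,0,0,0.026],[0.029,-0.027,0.012,0,0,0.026],[0.0285,-0.0275,0.012,0,0,0.026],[0.028,-0.028,0.012,0,0,0.026],[0,0,0,0,0,0]]]' --jaw 0.08

```text
clock: 1.35
position: [0.4047, -0.326, 0.1367]
ee_rot: [-3.138, -0.077, 0.001]
force: [-0.3, -0.4, -0.5]
width: 0.868
gripper_force: 0.0
```

```bash
python3 plan.py .403 -.328 .032 2.7 4; python3 - <<'E'
from cell import arm
import cv2
i=arm.get_image("scene"); cv2.imwrite('pics/s1.png',i["pixels"][:,:,::-1])
E
```

```text
pos [ 0.4047 -0.326   0.1367] turn total [-0.002  0.001  0.002] j7 -0.97 j1 0.61 clock 1.35
total deg 0.1 world row [-0.0004 -0.0005 -0.0262]
[-0.0004, 0.0005, 0.0262, -0.001, 0.0, 0.001]
[-0.0004, 0.0005, 0.0262, -0.001, 0.0, 0.001]
[-0.0004, 0.0005, 0.0262, -0.001, 0.0, 0.001]
[-0.0004, 0.0005, 0.0262, -0.001, 0.0, 0.001]
```

View pics/s1.png

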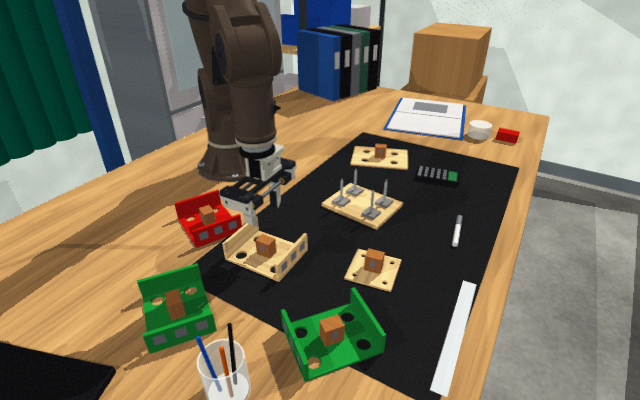

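The gripper stands above the storey, fingers near (250,210), and the block is at (265,243). I'll check that by projecting the TCP into this view.

```bash
python3 - <<'E'
from h import *
for n in("scene0","top0"):
    i=dict(np.load(f'pics/{n}.npz')); Rm=R.from_rotvec(i["rotation"]).as_matrix()
    K=np.array([[i["fx"],0,i["cx"]],[0,i["fy"],i["cy"]],[0,0,1]],float)
    P=np.array([[.403,-.328,.05],[.405,-.326,.137],[.405,-.326,.118],[.171,-.601,.246],[.5125,-.0095,.012]])
    print(n,cv2.projectPoints(P,cv2.Rodrigues(Rm.T)[0],-Rm.T@i["xyz"],K,i["dist"])[0][:,0].round())
E
```

```text
scene0 [[264. 239.]
 [262. 209.]
 [263. 216.]
 [ 77. 196.]
 [361. 203.]]
top0 [[411. 212.]
 [416. 209.]
 [414. 209.]
 [544. 306.]
 [292. 174.]]
```

The two views agree: the TCP projects to (262,209), midway between the fingers. Descending to grip.

arm_command --targets '[[[-0.0005,0.0005,0.026,0,0,0],[-0.0005,0.0005,0.026,0,0,0],[-0.0005,0.0005,0.026,0,0,0],[0,0.0005,0.026,0,0,0],[0,0,0,0,0,0]]]'

```text
clock: 2.02
position: [0.3996, -0.332, 0.0325]
ee_rot: [-3.14, -0.066, 0.005]
force: [-0.6, 0.1, 0.5]
width: 0.867
gripper_force: 0.0
```

arm_command --targets '[[[0,0,0,0,0,0],[0,0,0,0,0,0],[0,0,0,0,0,0],[0,0,0,0,0,0],[0,0,0,0,0,0],[0,0,0,0,0,0]]]' --jaw 0.0 --newtons 25

```text
clock: 2.78
position: [0.4016, -0.3313, 0.0338]
ee_rot: [-3.141, -0.069, 0.0]
force: [-1.1, 0.9, 2.4]
width: 0.326
gripper_force: 25.0
```

arm_command --targets '[[[0,0,-0.01,0,0,0],[0,0,-0.03,0,0,0],[0,0,-0.04,0,0,0],[0,0,-0.04,0,0,0],[0,0,-0.03,0,0,0],[0,0,-0.01,0,0,0],[0,0,0,0,0,0]]]'

```text
clock: 3.65
position: [0.4015, -0.3315, 0.1938]
ee_rot: [3.14, 0.069, 0.001]
force: [-0.1, -0.4, -1.6]
width: 0.328
gripper_force: 25.0
```

```bash
python3 plan.py .5125 -.0095 .19 -7 9
```

```text
pos [ 0.4015 -0.3315  0.1938] turn total [ 0.    -0.     0.166] j7 -0.95 j1 0.62 clock 3.65
total deg 9.5 world row [ 0.0123  0.0358 -0.0004]
[0.0139, -0.0352, 0.0004, 0.0, -0.0, 0.018]
[0.0132, -0.0355, 0.0004, 0.0, -0.0, 0.018]
[0.0126, -0.0357, 0.0004, 0.0, -0.0, 0.018]
[0.0119, -0.0359, 0.0004, 0.0, -0.0, 0.018]
[0.0113, -0.0361, 0.0004, 0.0, -0.0, 0.018]
[0.0106, -0.0363, 0.0004, 0.0, -0.0, 0.018]
[0.0099, -0.0365, 0.0004, 0.0, -0.0, 0.018]
[0.0092, -0.0367, 0.0004, 0.0, -0.0, 0.018]
[0.0086, -0.0369, 0.0004, 0.0, -0.0, 0.018]
```

arm_command --targets '[[[0.014,-0.035,0,0,0,0.018],[0.013,-0.0355,0,0,0,0.018],[0.0125,-0.0355,0,0,0,0.018],[0.012,-0.036,0,0,0,0.018],[0.0115,-0.036,0,0,0,0.018],[0.0105,-0.0365,0,0,0,0.018],[0.01,-0.0365,0,0,0,0.018],[0.009,-0.0365,0,0,0,0.018],[0.0085,-0.037,0,0,0,0.018],[0,0,0,0,0,0]]]'

```text
clock: 4.9
position: [0.5117, -0.006, 0.1921]
ee_rot: [-3.135, 0.177, 0.004]
force: [0.4, -0.9, -1.9]
width: 0.327
gripper_force: 25.0
```

arm_command --targets '[[[0,0,0.01,0,0,0],[0,0,0.01,0,0,0],[0,0,0,0,0,0]]]'

```text
clock: 5.28
position: [0.5107, -0.0106, 0.1723]
ee_rot: [3.135, -0.188, -0.004]
force: [0.1, -0.4, -1.1]
width: 0.322
gripper_force: 25.0
```

```bash
python3 - <<'E'
from cell import arm
from h import *
import subprocess
for n in("scene","top"):
    i=arm.get_image(n); np.savez(f'pics/{n}1.npz',**i)
    cv2.imwrite(f'pics/{n}1.png',i["pixels"][:,:,::-1])
a=cv2.imread('pics/scene1.png')[110:260,280:460]; b=cv2.imread('pics/top1.png')[100:250,210:390]
cv2.imwrite('pics/c1.png',cv2.resize(np.vstack([a,b]) if a.shape[1]==b.shape[1] else a,None,fx=2,fy=2,interpolation=cv2.INTER_CUBIC))
E
python3 plan.py .5125 -.0095 .12 -7 3
```

```text
pos [ 0.5116 -0.0102  0.1734] turn total [0.    0.001 0.003] j7 -1.84 j1 0.04 clock 5.375
total deg 0.2 world row [ 0.0003  0.0002 -0.0178]
[0.0003, -0.0003, 0.0178, 0.0, 0.0, 0.001]
[0.0003, -0.0003, 0.0178, 0.0, 0.0, 0.001]
[0.0003, -0.0003, 0.0178, 0.0, 0.0, 0.001]
```

View pics/c1.png

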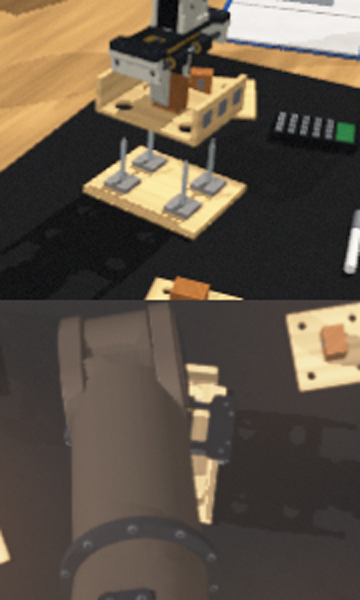

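The scene view (upper half) shows the storey held level and square above the base, with the holes over the columns. Lowering in stages while watching force.

arm_command --targets '[[[0.0005,0,0.016,0,0,0],[0.0005,0,0.016,0,0,0],[0,0,0.016,0,0,0],[0,0,0.012,0,0,0],[0,0,0,0,0,0]]]'

```text
clock: 6.0
position: [0.5121, -0.0097, 0.1125]
ee_rot: [3.136, -0.185, -0.004]
force: [-0.6, -0.4, -1.4]
width: 0.325
gripper_force: 25.0
```

arm_command --targets '[[[0,0,0.014,0,0,0],[0,0,0.014,0,0,0],[0,0,0.014,0,0,0],[0,0,0.006,0,0,0],[0,0,0,0,0,0]]]'

```text
clock: 6.62
position: [0.5125, -0.0097, 0.0652]
ee_rot: [3.136, -0.186, -0.002]
force: [-0.6, -0.9, -2.0]
width: 0.321
gripper_force: 25.0
```

arm_command --targets '[[[0,0,0.004,0,0,0],[0,0,0.003,0,0,0],[0,0,0.002,0,0,0],[0,0,0.001,0,0,0],[0,0,0,0,0,0]]]'

```text
clock: 7.25
position: [0.5128, -0.0097, 0.0557]
ee_rot: [3.136, -0.186, -0.0]
force: [-0.3, -0.4, -2.0]
width: 0.326
gripper_force: 25.0
```

arm_command --targets '[[[0,0,0.001,0,0,0],[0,0,0.001,0,0,0],[0,0,0.001,0,0,0],[0,0,0,0,0,0]]]'

```text
clock: 7.75
position: [0.5129, -0.0097, 0.0538]
ee_rot: [3.136, -0.186, 0.001]
force: [-5.6, 0.5, 15.3]
width: 0.326
gripper_force: 25.0
```

Contact at the expected height. Releasing and rising.

arm_command --targets '[[[0,0,-0.001,0,0,0],[0,0,0,0,0,0],[0,0,0,0,0,0],[0,0,0,0,0,0],[0,0,0,0,0,0]]]' --jaw 0.08

```text
clock: 8.38
position: [0.5128, -0.0098, 0.0536]
ee_rot: [3.136, -0.186, -0.0]
force: [-0.5, 0.5, 0.2]
width: 0.819
gripper_force: 0.0
```

arm_command --targets '[[[0,0,-0.01,0,0,0],[0,0,-0.03,0,0,0],[0,0,-0.05,0,0,0],[0,0,-0.05,0,0,0],[0,0,-0.01,0,0,0],[0,0,0,0,0,0]]]'

```text
clock: 9.12
position: [0.513, -0.0098, 0.2044]
ee_rot: [-3.136, 0.186, -0.003]
force: [-0.8, 0.0, -1.1]
width: 0.873
gripper_force: 0.0
```

```bash
python3 plan.py .429 .310 .15 20.9 10
```

```text
pos [ 0.513  -0.0098  0.2044] turn total [ 0.    -0.002 -0.483] j7 -1.83 j1 0.04 clock 9.125
total deg -27.7 world row [-0.0084  0.032  -0.0054]
[-0.0121, -0.0308, 0.0054, 0.0, -0.0, -0.048]
[-0.0106, -0.0313, 0.0054, 0.0, -0.0, -0.048]
[-0.0091, -0.0318, 0.0054, 0.0, -0.0, -0.048]
[-0.0076, -0.0322, 0.0054, 0.0, -0.0, -0.048]
[-0.006, -0.0325, 0.0054, 0.0, -0.0, -0.048]
[-0.0044, -0.0328, 0.0054, 0.0, -0.0, -0.048]
[-0.0028, -0.0329, 0.0054, 0.0, -0.0, -0.048]
[-0.0012, -0.033, 0.0054, 0.0, -0.0, -0.048]
[0.0004, -0.0331, 0.0054, 0.0, -0.0, -0.048]
[0.002, -0.033, 0.0054, 0.0, -0.0, -0.048]
```

arm_command --targets '[[[-0.012,-0.031,0.005,0,0,-0.048],[-0.0105,-0.0315,0.005,0,0,-0.048],[-0.009,-0.032,0.005,0,0,-0.048],[-0.0075,-0.032,0.005,0,0,-0.048],[-0.006,-0.0325,0.005,0,0,-0.048],[-0.0045,-0.033,0.005,0,0,-0.048],[-0.003,-0.033,0.005,0,0,-0.048],[-0.001,-0.033,0.005,0,0,-0.048],[0.0005,-0.033,0.005,0,0,-0.048],[0.002,-0.033,0.005,0,0,-0.048]]]'

```text
clock: 10.38
position: [0.4285, 0.311, 0.1517]
ee_rot: [3.089, 0.567, -0.005]
force: [-0.9, -0.4, 0.9]
width: 0.871
gripper_force: 0.0
```

arm_command --targets '[[[0,0,0,0,0,0],[0,0,0,0,0,0]]]'

```text
clock: 10.62
position: [0.4293, 0.3096, 0.1525]
ee_rot: [3.089, 0.564, -0.003]
force: [-0.1, 0.0, 1.1]
width: 0.874
gripper_force: 0.0
```

```bash
python3 plan.py .429 .310 .032 20.9 5; python3 - <<'E'
from cell import arm
from h import *
i=arm.get_image("top"); np.savez('pics/top2.npz',**i); C=cloud(i); Z=C[...,2]
j=arm.get_image("scene")
a=i["pixels"][90:290,120:400]; b=j["pixels"][110:260,280:490]; b=cv2.resize(b,(280,200))
cv2.imwrite('pics/c2.png',cv2.resize(np.vstack([a,b])[:,:,::-1],None,fx=1.5,fy=1.5))
m=np.zeros(Z.shape,bool); m[110:240,225:360]=1
for lo,hi,z in((.064,.076,.07),(.06,.08,.072)): [print(lo,b) for b in blobs(i,m&(Z>lo)&(Z<hi),z,30)]
E
```

```text
pos [0.4293 0.3096 0.1525] turn total [ 0.001  0.002 -0.004] j7 -2.12 j1 -0.45 clock 10.625
total deg -0.2 world row [-0.0001  0.0001 -0.0241]
[0.0, -0.0001, 0.0241, 0.0, 0.0, -0.001]
[0.0, -0.0001, 0.0241, 0.0, 0.0, -0.001]
[-0.0, -0.0001, 0.0241, 0.0, 0.0, -0.001]
[-0.0, -0.0001, 0.0241, 0.0, 0.0, -0.001]
[-0.0, -0.0001, 0.0241, 0.0, 0.0, -0.001]
0.064 (array([287., 198.]), 439, -2, 130, 9, 83.3)
0.064 (array([291., 170.]), 515, -11, 41, 30, -6.9)
0.064 (array([294., 142.]), 590, -19, 129, 10, 82.9)
0.06 (array([288., 199.]), 439, -2, 130, 9, 83.3)
0.06 (array([291., 170.]), 514, -12, 41, 31, -7.1)
0.06 (array([294., 142.]), 589, -19, 129, 11, 82.9)
```

View pics/c2.png

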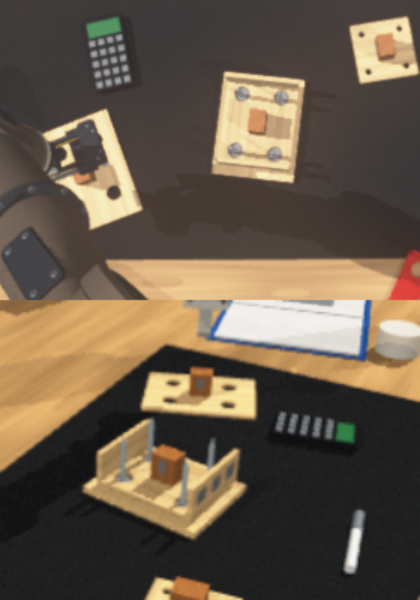

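The storey is seated level with all four columns through it, at (514,-11) against the base centre (512,-9.5). Gripping the roof next.

arm_command --targets '[[[0,0,0.024,0,0,0],[0,0,0.024,0,0,0],[0,0,0.024,0,0,0],[0,0,0.024,0,0,0],[0,0,0.024,0,0,0],[0,0,0,0,0,0]]]'

```text
clock: 11.48
position: [0.4292, 0.309, 0.0324]
ee_rot: [3.089, 0.562, -0.004]
force: [-0.8, 0.3, -0.0]
width: 0.872
gripper_force: 0.0
```

arm_command --targets '[[[0,0,0,0,0,0],[0,0,0,0,0,0],[0,0,0,0,0,0],[0,0,0,0,0,0],[0,0,0,0,0,0],[0,0,0,0,0,0]]]' --jaw 0.0 --newtons 25

```text
clock: 12.22
position: [0.4298, 0.3108, 0.0338]
ee_rot: [-3.09, -0.565, -0.0]
force: [-1.0, -0.9, 2.7]
width: 0.325
gripper_force: 25.0
```

arm_command --targets '[[[0,0,-0.01,0,0,0],[0,0,-0.03,0,0,0],[0,0,-0.04,0,0,0],[0,0,-0.04,0,0,0],[0,0,-0.03,0,0,0],[0,0,-0.01,0,0,0],[0,0,0,0,0,0]]]'

```text
clock: 13.1
position: [0.4297, 0.3107, 0.1938]
ee_rot: [-3.09, -0.565, -0.001]
force: [-0.5, -0.6, -2.2]
width: 0.325
gripper_force: 25.0
```

```bash
python3 plan.py .513 -.010 .19 -7 10
```

```text
pos [0.4297 0.3107 0.1938] turn total [-0.    -0.     0.484] j7 -2.1 j1 -0.44 clock 13.1
total deg 27.7 world row [ 0.0083 -0.0321 -0.0004]
[-0.0036, 0.0329, 0.0004, -0.0, -0.0, 0.048]
[-0.002, 0.0331, 0.0004, -0.0, -0.0, 0.048]
[-0.0004, 0.0331, 0.0004, -0.0, -0.0, 0.048]
[0.0012, 0.0331, 0.0004, -0.0, -0.0, 0.048]
[0.0028, 0.033, 0.0004, -0.0, -0.0, 0.048]
[0.0044, 0.0328, 0.0004, -0.0, -0.0, 0.048]
[0.006, 0.0326, 0.0004, -0.0, -0.0, 0.048]
[0.0076, 0.0323, 0.0004, -0.0, -0.0, 0.048]
[0.0091, 0.0319, 0.0004, -0.0, -0.0, 0.048]
[0.0107, 0.0314, 0.0004, -0.0, -0.0, 0.048]
```

arm_command --targets '[[[-0.0035,0.033,0,0,0,0.048],[-0.002,0.033,0,0,0,0.048],[-0.0005,0.033,0,0,0,0.048],[0.001,0.033,0,0,0,0.048],[0.003,0.033,0,0,0,0.048],[0.0045,0.033,0,0,0,0.048],[0.006,0.0325,0,0,0,0.048],[0.0075,0.0325,0,0,0,0.048],[0.009,0.032,0,0,0,0.048],[0.0105,0.0315,0,0,0,0.05]]]'

```text
clock: 14.35
position: [0.5122, -0.0114, 0.192]
ee_rot: [3.135, -0.191, -0.005]
force: [0.5, -0.2, -1.1]
width: 0.324
gripper_force: 25.0
```

arm_command --targets '[[[0,0,0.01,0,0,0],[0,0,0.01,0,0,0],[0,0,0,0,0,0]]]'

```text
clock: 14.72
position: [0.5117, -0.0091, 0.1721]
ee_rot: [-3.136, 0.186, 0.005]
force: [0.4, -0.9, -1.5]
width: 0.327
gripper_force: 25.0
```

```bash
python3 plan.py .513 -.0100 .14 -7 2;  python3 - <<'E'
from cell import arm
from h import *
j=arm.get_image("scene")
cv2.imwrite('pics/c3.png',cv2.resize(j["pixels"][80:280,260:480,::-1],None,fx=2.5,fy=2.5))
E
```

```text
pos [ 0.5117 -0.0091  0.1721] turn total [0.    0.003 0.004] j7 -1.84 j1 0.04 clock 14.725
total deg 0.2 world row [ 0.0006 -0.0005 -0.0161]
[0.0007, 0.0004, 0.0161, 0.0, 0.002, 0.002]
[0.0007, 0.0004, 0.0161, 0.0, 0.002, 0.002]
```

View pics/c3.png

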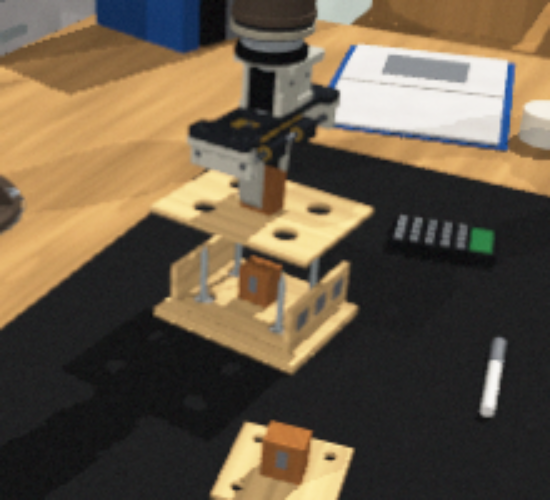

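The roof is held level, with its holes over the columns. It should seat at a TCP height of about 0.106.

arm_command --targets '[[[0.001,0.0005,0.016,0,0,0],[0.0005,0.0005,0.016,0,0,0],[0,0,0.012,0,0,0],[0,0,0.01,0,0,0],[0,0,0.004,0,0,0],[0,0,0,0,0,0]]]'

```text
clock: 15.52
position: [0.5144, -0.0113, 0.1156]
ee_rot: [3.136, -0.189, -0.0]
force: [-0.3, 0.8, -1.6]
width: 0.322
gripper_force: 25.0
```

arm_command --targets '[[[0,0,0.002,0,0,0],[0,0,0.002,0,0,0],[0,0,0.001,0,0,0],[0,0,0.001,0,0,0],[0,0,0,0,0,0]]]'

```text
clock: 16.15
position: [0.5143, -0.0113, 0.1097]
ee_rot: [3.136, -0.189, -0.0]
force: [-0.4, -0.1, -1.6]
width: 0.325
gripper_force: 25.0
```

arm_command --targets '[[[0,0,0.001,0,0,0],[0,0,0.001,0,0,0],[0,0,0.001,0,0,0],[0,0,0.001,0,0,0],[0,0,0,0,0,0]]]'

```text
clock: 16.77
position: [0.5144, -0.0113, 0.1058]
ee_rot: [3.136, -0.189, 0.0]
force: [-1.1, 0.1, -0.4]
width: 0.325
gripper_force: 25.0
```

arm_command --targets '[[[0,0,0.001,0,0,0],[0,0,0,0,0,0]]]'

```text
clock: 17.02
position: [0.5144, -0.0113, 0.1058]
ee_rot: [3.136, -0.189, 0.001]
force: [-5.2, -0.9, 13.9]
width: 0.329
gripper_force: 25.0
```

Seated. Releasing and rising.

arm_command --targets '[[[0,0,-0.001,0,0,0],[0,0,0,0,0,0],[0,0,0,0,0,0],[0,0,0,0,0,0],[0,0,0,0,0,0]]]' --jaw 0.08

```text
clock: 17.65
position: [0.5143, -0.0113, 0.1056]
ee_rot: [3.136, -0.189, -0.0]
force: [0.8, 0.2, -0.8]
width: 0.818
gripper_force: 0.0
```

arm_command --targets '[[[0,0,-0.01,0,0,0],[0,0,-0.03,0,0,0],[0,0,-0.04,0,0,0],[0,0,-0.04,0,0,0],[0,0,-0.01,0,0,0],[0,-0.05,0,0,0,0],[0,-0.06,0,0,0,0],[0,-0.06,0,0,0,0],[0,-0.05,0,0,0,0],[0,0,0,0,0,0]]]'

```text
clock: 18.9
position: [0.5396, 0.2123, 0.2352]
ee_rot: [-3.134, 0.178, 0.002]
force: [0.2, -0.2, -0.5]
width: 0.868
gripper_force: 0.0
```

```bash
python3 - <<'E'
from cell import arm
from h import *
i=arm.get_image("top"); j=arm.get_image("scene"); Z=cloud(i)[...,2]
m=np.zeros(Z.shape,bool); m[110:240,225:360]=1
for lo,hi,z in((.114,.135,.122),(.07,.09,.078)): [print(lo,b) for b in blobs(i,m&(Z>lo)&(Z<hi),z,30)]
c=np.hstack([j["pixels"][80:280,260:480],i["pixels"][80:280,200:400]])[:,:,::-1]
cv2.imwrite('pics/c4.png',cv2.resize(c,None,fx=1.9,fy=1.9)); print(arm.observe()["position"])
E
```

```text
0.114 (array([290., 167.]), 514, -13, 41, 30, -6.3)
0.07 (array([291., 170.]), 514, -12, 201, 151, -7.0)
[0.54031875 0.20708749 0.2351426 ]
```

View pics/c4.png

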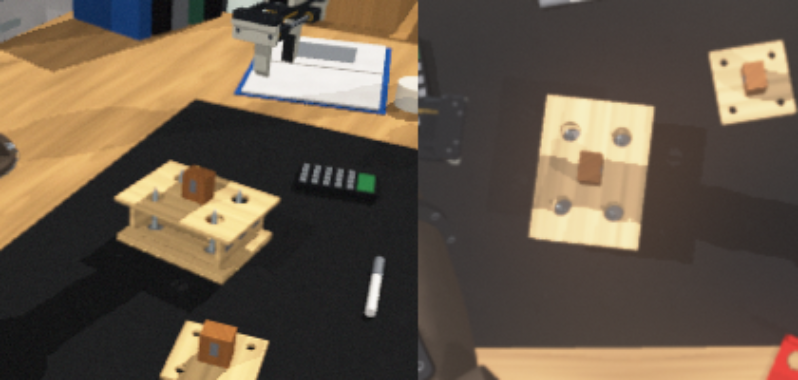

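The roof lies flat on the walls at (514,-12), yaw -7.0°, with all four columns through its holes. The gripper is clear and the canopy is untouched.

```bash
python3 -c "
from cell import arm
print(arm.sign_off())"
```

```text
the job is handed in; nothing more can be done
None
```

The storey is seated on the footings and the roof lies flat on its walls, each about 3 mm or less off the base's centre; the small square slab was left alone, and the job is handed in (about 19 s on the clock), though the hand-in gave no verdict.

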